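Put the forming rollers back in their V-rests

ROBOT

A 6-joint arm with a two-finger parallel gripper is mounted at the origin on a cart in front of the work surface, level with it; the furniture and walls round the work are solid. World frame = base frame: x ahead of the robot, y to its left, z up, the work surface at z = 0. Lengths are in m, angles in rad, forces in N, time in s.
With the tool pointing down it reaches from about 0.4 to 0.825 m from the base axis. Payload 7 kg.
Tool frame: the origin (TCP) lies at the very end of the fingers, on their centre line; the grasp point (between the pads) lies 19 mm behind it; z points along the fingers, y is the line along which they close (so a half turn about z gives the same grasp; the last joint's range is limited). The gripper opens to 88 mm and grips with 3 to 60 N. Pads are 19 mm wide; open, the fingers measure 130 mm over their backs; the gripper's body (78 mm by 193 mm) begins 47 mm behind the grasp point.
Start: joints at [1.597, 0.359, 0.012, 0, -1.224, -0.288], TCP at [0.175, 0.652, 0.206] pointing down, gripper open.
Joint ranges: [-3.07, 3.07], [-1.43, 2.12], [-1.02, 1.25], [-3.03, 1.67], [-3.05, -0], [-3.03, 3.03]. Speed limits (rad/s): [2.39, 2.39, 3.01, 3.14, 3.14, 3.14].

INTERFACE

Orientations are given as [roll, pitch, yaw] about the fixed x, y, z axes, in that order (R = Rz(yaw) Ry(pitch) Rx(roll)).
In Python, from station import arm gives the robot as it stands. The module is installed in compiled form; this text tells all that it offers.
- The arm moves only by the shell command python3 -m crank 'ROWS' [FORCE]. ROWS is JSON, a list of rows, each an object of numbers: "dx", "dy", "dz": the shift along the world's x, y, z in m; "twist": the turn about the world's z in degrees; "grip": the opening, from -1 (shut) to 1 (fully open). A call has exactly 5 rows; each row is the pose to reach, as a shift and turn from the pose commanded when the call began; what a row does not reach only later rows make up. A row lasts 1/12 s, in which the tool goes at most 41.7 mm and 7.16 degrees, less where a joint would pass 70% of its speed; a pose out of reach is approached as far as the arm can. A call with a gripper value outside its range is refused whole. The fingers move at their own pace and stop on an object; FORCE is the grip in N (left out, the last holds). Time passes only in rows, so rows that repeat a pose let the fingers close, or fill a call up. It gives the time, the measured TCP pose, the force, the opening and the grip force at its end, in the units of the state.
- arm.get_state(): the state, without advancing time (a new reading comes with each control period).
- arm.grab_frame(name): name is "side" or "top"; returns the picture (420x560x3 uint8, red, green, blue); there is no depth.
- arm.get_calibration(name): a dict with "fx", "fy", "cx", "cy" (pixels), "cam_to_world" (4x4, takes a point from camera to world coordinates). Camera axes: x right, y down, z forward; pixel columns grow to the right and rows downward; lengths in m; the calibration is good to about 2 mm. A picture is of the moment at which its call begins. get_calibration takes no time and is no camera call.
- arm.job_done(): hands the job in; it is judged then, once.
The state is a dict: "t": time; "q": joint angles; "qd": joint speeds; "joint_efforts": joint torques, N m; "eef_pos": TCP position; "ee_rot": TCP orientation; "force": force on the tool from outside, world axes, zero at the start; "moment": the same for the moment, N m; "width": finger opening in m; "gripper_force": force on a finger pad.
Only numpy, scipy, OpenCV 4.12 (cv2) and the standard library are available. Lean on these libraries where they do the work, as an engineer would, in place of code of your own. Each camera call takes 0.05 s, during which the arm holds its last target. There are 200 camera calls.

TASK

Lay each of the three round steel rollers in the V-rest of its own size: thin roller in the small rest, middle in the middle, thick in the large, each centred lengthwise, lying in both Vs and let go. Leave the two square bars and the brass block where they are.

Things in the scene. Friction and masses are not known exactly. Their poses are not given: they have to be found in the camera images.
- thin_roller: the thin round steel roller: a plain bright cylinder 16 mm in diameter, 95 mm long over all, of which the last 8 mm at each end is a narrower journal (10 mm diameter). Loose, about 0.1 kg (varies 30 %), lying flat on the bench at the start. Origin at its centre; its y axis is the long axis (x and z may roll about it).
- thin_rest: small V-rest, for the thin roller: dark steel, fixed, 75 mm long (y), 32 wide (x), 24 high. 8 mm base plate with a 10 mm thick V plate at each end, 55 mm open between them for the fingers. Each V: 90 degree notch, 16 mm wide at the top, bottom 16 mm above the bench. Groove along y; origin centre of underside. The seated roller's axis is 27.3 mm above it, ends overhanging.
- middle_roller: the middle round steel roller: a plain bright cylinder 22 mm in diameter, 120 mm long over all, of which the last 8 mm at each end is a narrower journal (13 mm diameter). Loose, about 0.22 kg (varies 30 %), lying flat on the bench at the start. Origin at its centre; its y axis is the long axis (x and z may roll about it).
- middle_rest: middle V-rest, for the middle roller: dark steel, fixed, 95 mm long (y), 38 wide (x), 27 high. 8 mm base plate with a 10 mm thick V plate at each end, 75 mm open between them for the fingers. Each V: 90 degree notch, 22 mm wide at the top, bottom 16 mm above the bench. Groove along y; origin centre of underside. The seated roller's axis is 31.6 mm above it, ends overhanging.
- thick_roller: the thick round steel roller: a plain bright cylinder 30 mm in diameter, 145 mm long over all, of which the last 8 mm at each end is a narrower journal (18 mm diameter). Loose, about 0.45 kg (varies 30 %), lying flat on the bench at the start. Origin at its centre; its y axis is the long axis (x and z may roll about it).
- thick_rest: large V-rest, for the thick roller: dark steel, fixed, 115 mm long (y), 46 wide (x), 31 high. 8 mm base plate with a 10 mm thick V plate at each end, 95 mm open between them for the fingers. Each V: 90 degree notch, 30 mm wide at the top, bottom 16 mm above the bench. Groove along y; origin centre of underside. The seated roller's axis is 37.2 mm above it, ends overhanging.
- short_bar: bystander, not a roller: the short square steel bar, 16 x 16 mm and 100 mm long, flat top with two dark drilled holes. Loose. Origin at its centre, y along its length. Leave it where it lies.
- long_bar: bystander, not a roller: the long square steel bar, 24 x 24 mm and 130 mm long, flat top with two dark drilled holes. Loose. Origin at its centre, y along its length. Leave it where it lies.
- brass_block: bystander: brass doming block, a 36 mm cube with hollows in it. Loose. Origin at the centre of its underside. Leave it where it stands.
There are look-alikes about, which are no part of the job. What is shaped like the thin_roller but purple is not meant.

How it is judged:
At the end, for the whole second after the job is handed in: Each roller lies at rest in both Vs of the rest of its own size: its axis within 4 mm of the seated height and 5 mm of the groove's middle, parallel to the groove within 0.1 rad, its centre within 12 mm of the rest's centre along the groove (x of thin_roller in the frame of thin_rest between -0.005 and 0.005 m and y of thin_roller in the frame of thin_rest between -0.012 and 0.012 m and z of thin_roller in the frame of thin_rest between 0.0233 and 0.0313 m and angle between the y axis of thin_roller and the y axis of thin_rest, either way round below 0.1 rad and linear speed of each of thin_roller, middle_roller, thick_roller below 0.02 m/s and angular speed of each of thin_roller, middle_roller, thick_roller below 0.2 rad/s and x of middle_roller in the frame of middle_rest between -0.005 and 0.005 m and y of middle_roller in the frame of middle_rest between -0.012 and 0.012 m and z of middle_roller in the frame of middle_rest between 0.0276 and 0.0356 m and angle between the y axis of middle_roller and the y axis of middle_rest, either way round below 0.1 rad and x of thick_roller in the frame of thick_rest between -0.005 and 0.005 m and y of thick_roller in the frame of thick_rest between -0.012 and 0.012 m and z of thick_roller in the frame of thick_rest between 0.0332 and 0.0412 m and angle between the y axis of thick_roller and the y axis of thick_rest, either way round below 0.1 rad); the robot touches nothing.
It fails at once if the short bar was moved more than 20 mm (distance of short_bar from where it was at the start of the episode above 0.02 m).
It fails at once if the long bar was moved more than 20 mm (distance of long_bar from where it was at the start of the episode above 0.02 m).
It fails at once if the brass block was moved more than 20 mm (distance of brass_block from where it was at the start of the episode above 0.02 m).
It also fails if it takes over 104 s, if anything falls off the work surface, if the arm or the gripper's body presses on something with over 40 N, if the wrist force passes 120 N, or if a joint passes its speed limit or range.

## Working session

There is one attempt and no reset: what is moved stays moved. The work goes in short steps, Python scripts to look and compute and a shell command to move; the robot and the scene stay as the last step left them, time stands still between calls to the robot, and variables do not carry over. Pictures are saved under pics/ and viewed, at most 14 in all, crops included, and the job is handed in when it is done.

```bash
mkdir -p pics
cat > h.py <<'E'
import numpy as np, cv2
from station import arm
def ray(name,u,v,z):
    c=arm.get_calibration(name);T=np.array(c['cam_to_world'])
    d=T[:3,:3]@np.array([(u-c['cx'])/c['fx'],(v-c['cy'])/c['fy'],1.]);o=T[:3,3]
    return o+d*(z-o[2])/d[2]
def save(name,fn,crop=None,s=1):
    im=arm.grab_frame(name);cv2.imwrite('pics/raw_'+fn,im[:,:,::-1])
    if crop: im=im[crop[1]:crop[3],crop[0]:crop[2]]
    cv2.imwrite('pics/'+fn,cv2.resize(im[:,:,::-1],None,fx=s,fy=s,interpolation=cv2.INTER_CUBIC));return im
E
python3 - <<'E'
from h import *
for n in('top','side'):
    save(n,n+'0.png',None,1.4); c=arm.get_calibration(n);print(n,c['fx'],c['cx'],c['cy'],np.round(c['cam_to_world'],3).tolist())
s=arm.get_state();print(s)
E
```

```text
top 509.1293122373281 271.7573954969456 204.08974204328592 [[-0.003, -0.993, 0.122, 0.32], [-1.0, 0.004, 0.004, -0.197], [-0.004, -0.122, -0.993, 1.407], [0.0, 0.0, 0.0, 1.0]]
side 381.6090489823749 277.77738403919585 209.05438186603328 [[-0.892, -0.183, 0.413, 0.081], [-0.451, 0.381, -0.807, 0.636], [-0.01, -0.906, -0.422, 0.493], [0.0, 0.0, 0.0, 1.0]]
{'t': 0.1, 'q': array([ 1.59708586e+00,  3.59301247e-01,  1.11556941e-02, -3.22946883e-04,
       -1.22408965e+00, -2.88120665e-01]), 'qd': array([-1.36920367e-03, -3.87737735e-03,  2.25908819e-03,  2.37021216e-03,
        3.21947649e-05,  1.91792144e-03]), 'joint_efforts': array([-2.13966872e-03, -5.84154689e+01,  2.93755049e+01,  7.01559439e+00,
        1.01231327e-02, -5.73057036e-05]), 'eef_pos': array([0.17461237, 0.65154174, 0.20472513]), 'ee_rot': array([ 3.14012682e+00, -1.17802639e-04, -2.61940998e-01]), 'force': array([-0.19622068,  0.17380322,  0.70611824]), 'moment': array([-0.01595751, -0.01784787, -0.00844715]), 'gripper_force': 0.0, 'width': 0.08735037596051497}
```

View pics/top0.png

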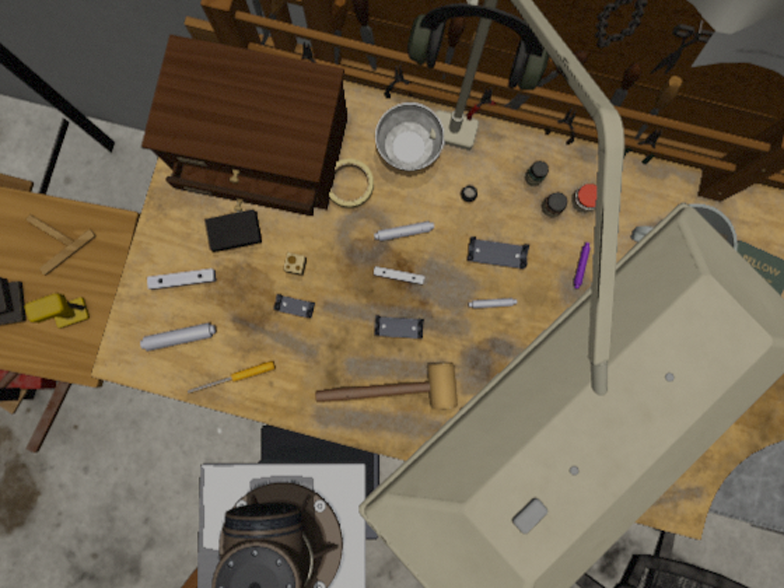

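View pics/side0.png

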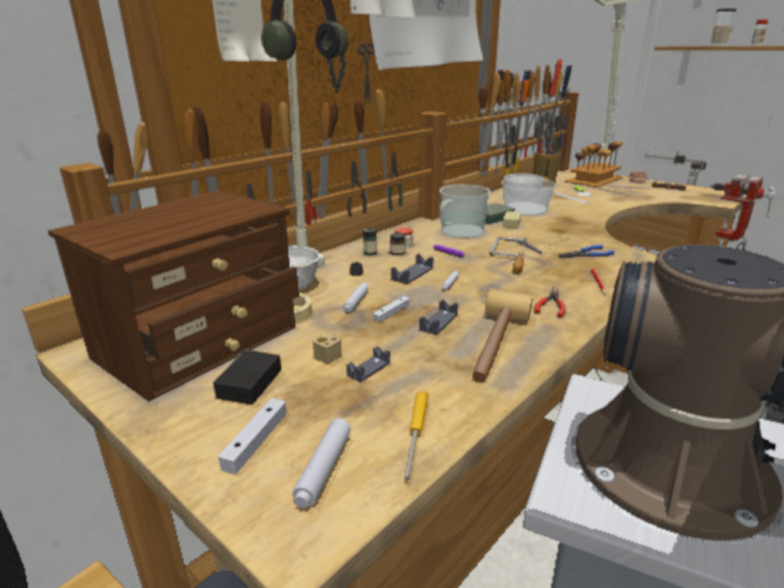

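Top view (1.4x pixels): thick roller (178,336), middle roller (404,231), thin roller (493,303). Square bars with holes are at (181,279) and (399,276), and the purple look-alike at (581,265). Rests: small (294,306), middle (399,327), large (498,253). The brass block is at (294,264). A lamp hangs over the right side. I choose the plain bright rollers without holes.

```bash
cat > meas.py <<'E'
from h import *
im=cv2.imread('pics/raw_top0.png'); hsv=cv2.cvtColor(im,cv2.COLOR_BGR2HSV); b=im.astype(int)
br=((hsv[...,1]<50)&(hsv[...,2]>125)).astype(np.uint8)*255
dk=((b[...,0]>=b[...,2]-4)&(hsv[...,2]<125)).astype(np.uint8)*255
dk=cv2.morphologyEx(dk,cv2.MORPH_CLOSE,np.ones((5,5)))
it=dict(thick=(178,336,br,.015),middle=(404,231,br,.011),thin=(493,303,br,.008),lbar=(181,279,br,.024),sbar=(399,276,br,.016),
 thin_rest=(294,306,dk,.02),middle_rest=(399,327,dk,.022),thick_rest=(498,253,dk,.025))
for k,(u,v,m,z) in it.items():
    cs,_=cv2.findContours(m,cv2.RETR_EXTERNAL,cv2.CHAIN_APPROX_NONE)
    c=max(cs,key=lambda c:(cv2.pointPolygonTest(c,(u/1.4,v/1.4),True)>-4)*cv2.contourArea(c))
    r=cv2.minAreaRect(c);bx=cv2.boxPoints(r); W=np.array([ray('top',*p,z)[:2] for p in bx])
    e=[W[1]-W[0],W[2]-W[1]];L=max(e,key=np.linalg.norm);ctr=W.mean(0)
    print(k,np.round(ctr*1000),'L',np.round(1000*np.linalg.norm(e,axis=1)),'axis deg',round(np.degrees(np.arctan2(L[1],L[0]))%180,1),'reach',round(np.linalg.norm(ctr),3))
u,v=294/1.4,264/1.4;print('brass',ray('top',u,v,.036))
big=cv2.resize(im[150:260,90:430],None,fx=2.3,fy=2.3);cv2.imwrite('pics/crop.png',big)
E
python3 meas.py
```

```text
thick [395. 207.] L [145.  24.] axis deg 101.2 reach 0.446
middle [ 605. -238.] L [120.  19.] axis deg 100.2 reach 0.65
thin [ 460. -412.] L [91. 14.] axis deg 89.8 reach 0.617
lbar [507. 202.] L [129.  24.] axis deg 97.4 reach 0.546
sbar [ 514. -228.] L [ 17. 101.] axis deg 78.8 reach 0.562
thin_rest [452. -22.] L [29. 74.] axis deg 77.2 reach 0.452
middle_rest [ 410. -227.] L [36. 91.] axis deg 86.4 reach 0.469
thick_rest [ 555. -422.] L [ 46. 115.] axis deg 82.1 reach 0.697
brass [ 0.53216221 -0.02384471  0.036     ]
```

View pics/crop.png

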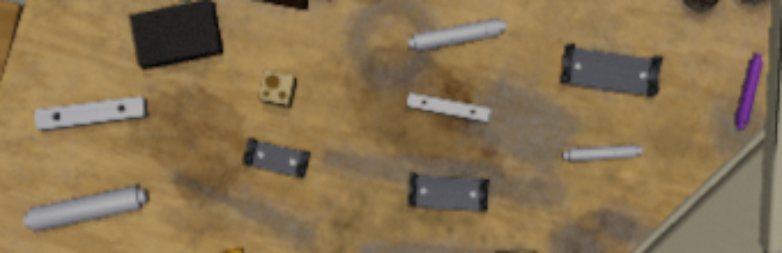

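Sizes match the descriptions (145/120/91 mm long), and all targets are within reach. In the crop the rollers are plain cylinders with journals, the bars have holes, and the purple one is the decoy. I start with the thick roller.

```bash
python3 -m crank '[{"dx":0.015,"dy":-0.03,"dz":0,"twist":-4,"grip":0.2},{"dx":0.03,"dy":-0.06,"dz":0,"twist":-8,"grip":0.2},{"dx":0.045,"dy":-0.09,"dz":0,"twist":-13,"grip":0.2},{"dx":0.06,"dy":-0.12,"dz":0,"twist":-17,"grip":0.2},{"dx":0.073,"dy":-0.148,"dz":0,"twist":-21,"grip":0.2}]' 40
python3 -m crank '[{"dx":0.015,"dy":-0.03,"dz":0,"twist":-4,"grip":0.2},{"dx":0.03,"dy":-0.06,"dz":0,"twist":-8,"grip":0.2},{"dx":0.045,"dy":-0.09,"dz":0,"twist":-13,"grip":0.2},{"dx":0.06,"dy":-0.12,"dz":0,"twist":-17,"grip":0.2},{"dx":0.073,"dy":-0.148,"dz":0,"twist":-21,"grip":0.2}]'
python3 -m crank '[{"dx":0.015,"dy":-0.03,"dz":0,"twist":-4,"grip":0.2},{"dx":0.03,"dy":-0.06,"dz":0,"twist":-8,"grip":0.2},{"dx":0.045,"dy":-0.09,"dz":0,"twist":-13,"grip":0.2},{"dx":0.06,"dy":-0.12,"dz":0,"twist":-17,"grip":0.2},{"dx":0.073,"dy":-0.148,"dz":0,"twist":-21,"grip":0.2}]'
python3 - <<'E'
from h import *
save('side','s1.png',None,1.4);s=arm.get_state();print(s['q'],s['eef_pos'],np.degrees(s['ee_rot']),s['width'])
E
```

```text
t: 0.52
eef_pos: [0.2482, 0.502, 0.2051]
ee_rot: [3.141, -0.0, -0.632]
force: [0.2, -1.2, 0.6]
width: 0.0599
gripper_force: 0.0
t: 0.93
eef_pos: [0.3211, 0.354, 0.2054]
ee_rot: [3.141, -0.0, -0.998]
force: [1.1, 0.2, -0.3]
width: 0.0524
gripper_force: 0.0
t: 1.35
eef_pos: [0.394, 0.2062, 0.2055]
ee_rot: [3.142, 0.0, -1.365]
force: [0.7, 0.2, -0.8]
width: 0.0526
gripper_force: 0.0
[ 9.21991750e-01 -3.27581794e-02 -4.68625202e-01  3.05422707e-04
 -1.13649515e+00 -7.22349159e-01] [0.39458004 0.2027251  0.20535954] [ 1.79943177e+02 -7.12182345e-02 -7.85539110e+01] 0.05238587809921046
```

View pics/s1.png

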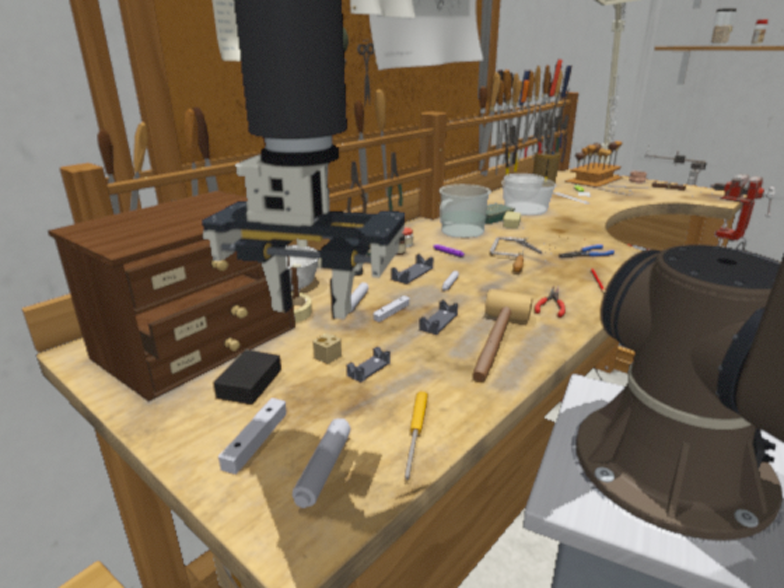

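The gripper hangs over the thick roller at side pixel (322,460), with its shadow on the roller. I go down and grip.

```bash
python3 -m crank '[{"dx":0,"dy":0.004,"dz":-0.03,"twist":0,"grip":0.2},{"dx":0,"dy":0.004,"dz":-0.06,"twist":0,"grip":0.2},{"dx":0,"dy":0.004,"dz":-0.09,"twist":0,"grip":0.2},{"dx":0,"dy":0.004,"dz":-0.12,"twist":0,"grip":0.2},{"dx":0,"dy":0.004,"dz":-0.14,"twist":0,"grip":0.2}]'
python3 -m crank '[{"dx":0,"dy":0,"dz":-0.015,"twist":0,"grip":0.2},{"dx":0,"dy":0,"dz":-0.03,"twist":0,"grip":0.2},{"dx":0,"dy":0,"dz":-0.045,"twist":0,"grip":0.2},{"dx":0,"dy":0,"dz":-0.058,"twist":0,"grip":0.2},{"dx":0,"dy":0,"dz":-0.058,"twist":0,"grip":0.2}]'
python3 -m crank '[{"dx":0,"dy":0,"dz":0,"twist":0,"grip":-0.6},{"dx":0,"dy":0,"dz":0,"twist":0,"grip":-0.6},{"dx":0,"dy":0,"dz":0,"twist":0,"grip":-0.6},{"dx":0,"dy":0,"dz":0,"twist":0,"grip":-0.6},{"dx":0,"dy":0,"dz":0,"twist":0,"grip":-0.6}]' 40
python3 -m crank '[{"dx":0,"dy":0,"dz":0,"twist":0,"grip":-0.6},{"dx":0,"dy":0,"dz":0,"twist":0,"grip":-0.6},{"dx":0,"dy":0,"dz":0.01,"twist":0,"grip":-0.6},{"dx":0,"dy":0,"dz":0.02,"twist":0,"grip":-0.6},{"dx":0,"dy":0,"dz":0.03,"twist":0,"grip":-0.6}]'
```

```text
t: 1.82
eef_pos: [0.3926, 0.2107, 0.0631]
ee_rot: [3.139, -0.001, -1.362]
force: [0.6, -0.2, -0.6]
width: 0.0527
gripper_force: 0.0
t: 2.23
eef_pos: [0.3924, 0.2105, 0.0053]
ee_rot: [3.138, -0.003, -1.362]
force: [0.4, -0.3, 0.1]
width: 0.0525
gripper_force: 0.0
t: 2.65
eef_pos: [0.394, 0.2124, 0.0082]
ee_rot: [-3.141, 0.001, -1.361]
force: [0.3, -0.5, -0.2]
width: 0.0247
gripper_force: 0.0
t: 3.07
eef_pos: [0.3936, 0.2118, 0.0379]
ee_rot: [3.141, -0.0, -1.361]
force: [0.1, -0.3, -0.3]
width: 0.0174
gripper_force: 0.0
```

Run:
```python
from h import *
save('side','s2.png',(60,140,420,410),2.2)
s=arm.get_state();print(s['eef_pos'],s['width'])
```

```text
[0.39449849 0.21270998 0.03969109] 0.01781324420557338
```

View pics/s2.png

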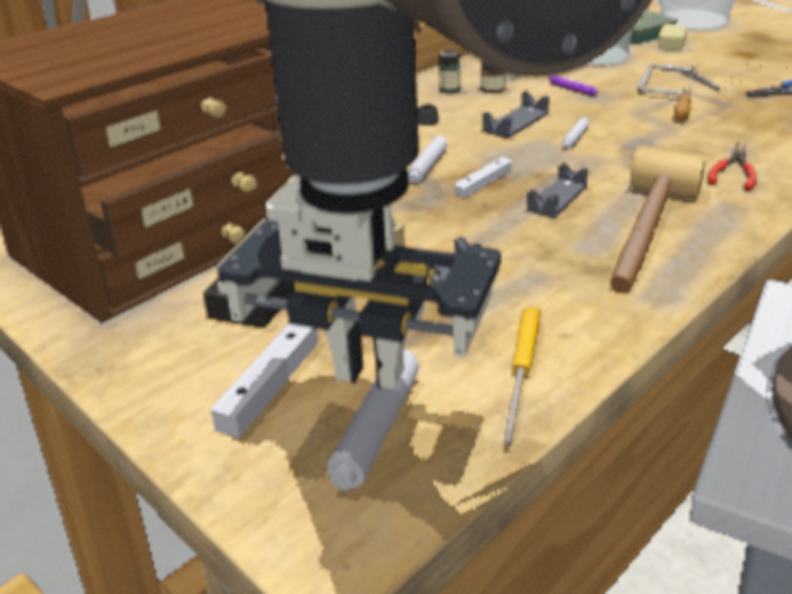

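The side crop shows both fingertips near (366,383), beyond the thick roller, which still lies on the bench from (350,470) to (410,362). I missed it, so I compare the roller and fingertips in both views.

Run:
```python
from h import *
f=lambda x,y:(60+x/2.2,140+y/2.2)
for n,p,z in(('end near',(350,470),.015),('end far',(410,365),.015),('tips',(366,383),.04)):print(n,np.round(ray('side',*f(*p),z),3))
# initial side pic, 1.4x
for n,p in(('near',(303,492)),('far',(342,427))):print('initial',n,np.round(ray('side',p[0]/1.4,p[1]/1.4,.015),3))
for n,p in(('near',(143,343)),('far',(214,328))):print('top0',n,np.round(ray('top',p[0]/1.4,p[1]/1.4,.015),3))
save('top','t2.png',(80,140,330,290),3)
```

```text
end near [0.382 0.265 0.015]
end far [0.404 0.143 0.015]
tips [0.407 0.203 0.04 ]
initial near [0.388 0.263 0.015]
initial far [0.409 0.142 0.015]
top0 near [0.381 0.272 0.015]
top0 far [0.409 0.134 0.015]
```

View pics/t2.png

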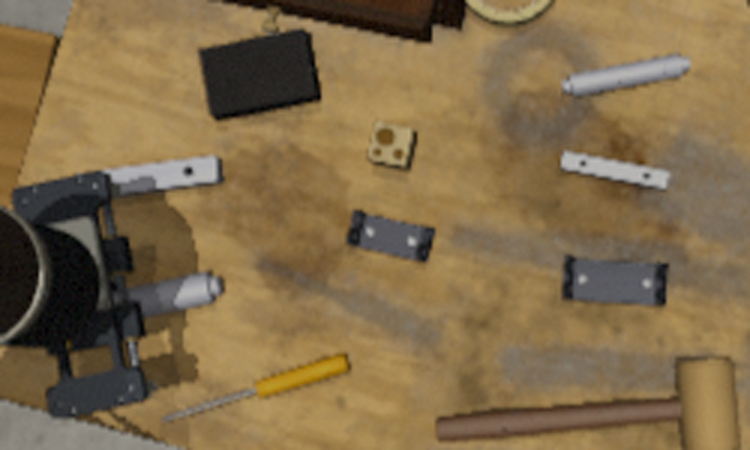

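The top crop shows the arm over the roller: its bright end is at (213,287) and the jaw plates at (65,190) and (97,390). I now check the tool position against the cameras.

```bash
python3 - <<'E'
from h import *
print('s1 tips',np.round(ray('side',283/1.4,309/1.4,.2055),4),np.round(ray('side',342/1.4,316/1.4,.2055),4))
def proj(n,p):
    c=arm.get_calibration(n);q=np.linalg.inv(np.array(c['cam_to_world']))@np.r_[p,1];return q[0]/q[2]*c['fx']+c['cx'],q[1]/q[2]*c['fy']+c['cy']
print('s1 eef px*1.4',np.array(proj('side',[.3946,.204,.2055]))*1.4)
print('s2 eef crop px',(np.array(proj('side',[.3945,.2120,.0395]))-[60,140])*2.2)
f=lambda x,y:(80+x/3,140+y/3)
for p in((65,190),(97,390)):
  for z in(.12,.15):print('plate',z,np.round(ray('top',*f(*p),z),3))
E
python3 -c "
import cv2;im=cv2.imread('pics/raw_s2.png')[260:370,190:290];cv2.imwrite('pics/s2c.png',cv2.resize(im,None,fx=5,fy=5,interpolation=cv2.INTER_CUBIC))"
```

```text
s1 tips [0.4557 0.1836 0.2055] [0.3823 0.1684 0.2055]
s1 eef px*1.4 [316.05309818 326.9980635 ]
s2 eef crop px [373.18846381 395.03871386]
plate 0.12 [0.482 0.242 0.12 ]
plate 0.15 [0.478 0.231 0.15 ]
plate 0.12 [0.313 0.208 0.12 ]
plate 0.15 [0.314 0.199 0.15 ]
```

View pics/s2c.png

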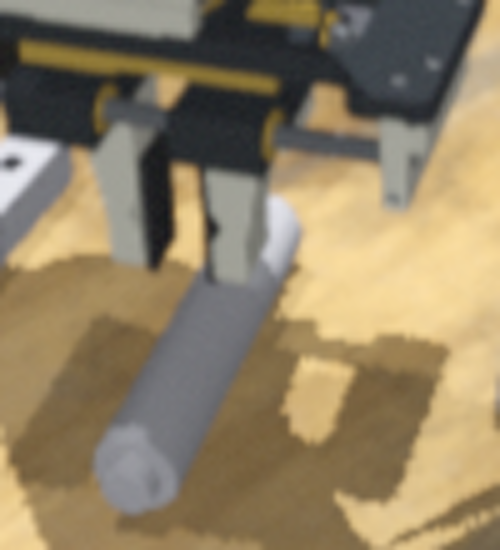

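The zoom shows the fingertips at about (182,272). That is 5 px higher than the reported TCP projects, and the top view agrees in x, so the fingers are really about 1 cm higher than reported. They closed above the roller's axis and slid off. I reopen and go lower, watching the force.

```bash
python3 -m crank '[{"dx":0,"dy":-0.003,"dz":0.01,"twist":0,"grip":0.2},{"dx":-0.002,"dy":-0.006,"dz":0.01,"twist":0,"grip":0.2},{"dx":-0.002,"dy":-0.006,"dz":0.01,"twist":0,"grip":0.2},{"dx":-0.002,"dy":-0.006,"dz":0.01,"twist":0,"grip":0.2},{"dx":-0.002,"dy":-0.006,"dz":0.01,"twist":0,"grip":0.2}]'
python3 -m crank '[{"dx":0,"dy":0,"dz":-0.01,"twist":0,"grip":0.2},{"dx":0,"dy":0,"dz":-0.02,"twist":0,"grip":0.2},{"dx":0,"dy":0,"dz":-0.03,"twist":0,"grip":0.2},{"dx":0,"dy":0,"dz":-0.042,"twist":0,"grip":0.2},{"dx":0,"dy":0,"dz":-0.042,"twist":0,"grip":0.2}]'
python3 -m crank '[{"dx":0,"dy":0,"dz":-0.001,"twist":0,"grip":0.2},{"dx":0,"dy":0,"dz":-0.002,"twist":0,"grip":0.2},{"dx":0,"dy":0,"dz":-0.003,"twist":0,"grip":0.2},{"dx":0,"dy":0,"dz":-0.004,"twist":0,"grip":0.2},{"dx":0,"dy":0,"dz":-0.005,"twist":0,"grip":0.2}]'
python3 - <<'E'
from h import *
for i in range(3):
  arm.grab_frame('top');s=arm.get_state();print(s['eef_pos'],s['force'],s['width'])
E
```

```text
t: 3.58
eef_pos: [0.3915, 0.2058, 0.047]
ee_rot: [3.141, -0.0, -1.361]
force: [0.3, 0.2, 0.1]
width: 0.045
gripper_force: 0.0
t: 4.0
eef_pos: [0.3906, 0.2048, 0.0035]
ee_rot: [3.139, -0.002, -1.362]
force: [-0.4, 0.1, 0.5]
width: 0.0524
gripper_force: 0.0
t: 4.42
eef_pos: [0.3919, 0.2062, 0.0009]
ee_rot: [-3.141, 0.001, -1.361]
force: [-0.0, -0.5, -0.2]
width: 0.0526
gripper_force: 0.0
[0.39179737 0.20610684 0.00066224] [ 0.15955905 -0.64074384  0.55713393] 0.05228135078634926
[0.39175178 0.20602171 0.00068372] [0.09179933 0.777939   0.63421299] 0.0526459309825251
[0.39175473 0.20601972 0.00070502] [-0.26968936  0.80971963  0.36396917] 0.05246153012544171
```

```bash
python3 -m crank '[{"dx":0,"dy":0,"dz":-0.001,"twist":0,"grip":0.2},{"dx":0,"dy":0,"dz":-0.002,"twist":0,"grip":0.2},{"dx":0,"dy":0,"dz":-0.003,"twist":0,"grip":0.2},{"dx":0,"dy":0,"dz":-0.003,"twist":0,"grip":0.2},{"dx":0,"dy":0,"dz":-0.003,"twist":0,"grip":0.2}]'
python3 - <<'E'
from h import *
save('side','s3.png',(170,230,310,370),4)
s=arm.get_state();print(s['eef_pos'],s['force'],s['width'])
E
```

```text
t: 4.98
eef_pos: [0.3917, 0.2059, -0.0025]
ee_rot: [3.141, -0.0, -1.361]
force: [0.7, 0.1, -0.4]
width: 0.0524
gripper_force: 0.0
[ 0.39167623  0.20592949 -0.00248563] [-0.44204555 -0.56664676 -0.01159953] 0.05265756064780976
```

View pics/s3.png

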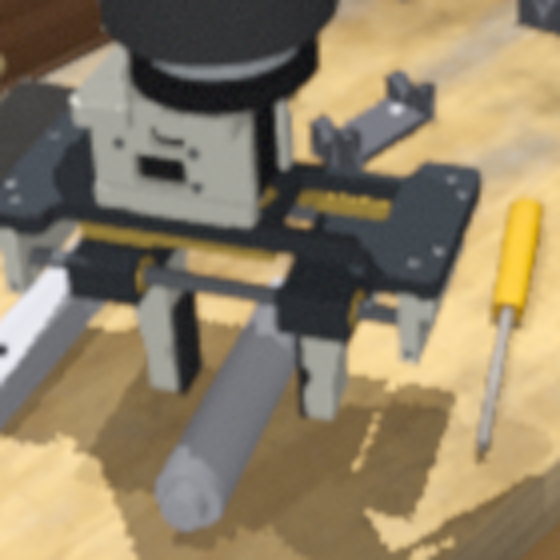

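The fingers now straddle the roller: tips at (170,388) and (320,415), roller between them. I estimate the true tip height and keep lowering gently.

```bash
python3 - <<'E'
from h import *
def proj(n,p):
    c=arm.get_calibration(n);q=np.linalg.inv(np.array(c['cam_to_world']))@np.r_[p,1];return q[0]/q[2]*c['fx']+c['cx'],q[1]/q[2]*c['fy']+c['cy']
for z in(-.002,.004,.01,.016):print(z,(np.array(proj('side',[.3917,.206,z]))-[170,230])*4)
E
python3 -m crank '[{"dx":0,"dy":0,"dz":-0.001,"twist":0,"grip":0.2},{"dx":0,"dy":0,"dz":-0.002,"twist":0,"grip":0.2},{"dx":0,"dy":0,"dz":-0.003,"twist":0,"grip":0.2},{"dx":0,"dy":0,"dz":-0.004,"twist":0,"grip":0.2},{"dx":0,"dy":0,"dz":-0.004,"twist":0,"grip":0.2}]'
```

```text
-0.002 [256.99082289 424.49154777]
0.004 [256.2151689  414.20581004]
0.01 [255.43372792 403.84333256]
0.016 [254.64643494 393.4032533 ]
t: 5.45
eef_pos: [0.3916, 0.2059, -0.0067]
ee_rot: [3.141, -0.0, -1.361]
force: [-0.7, 0.0, 0.6]
width: 0.0525
gripper_force: 0.0
```

The tips sit about 13 mm above the reported z, so they are now truly at about 6 mm. I grip.

```bash
python3 -m crank '[{"dx":0,"dy":0,"dz":0,"twist":0,"grip":-0.6},{"dx":0,"dy":0,"dz":0,"twist":0,"grip":-0.6},{"dx":0,"dy":0,"dz":0,"twist":0,"grip":-0.6},{"dx":0,"dy":0,"dz":0,"twist":0,"grip":-0.6},{"dx":0,"dy":0,"dz":0,"twist":0,"grip":-0.6}]' 40
python3 -m crank '[{"dx":0,"dy":0,"dz":0,"twist":0,"grip":-0.6},{"dx":0,"dy":0,"dz":0,"twist":0,"grip":-0.6},{"dx":0,"dy":0,"dz":0,"twist":0,"grip":-0.6},{"dx":0,"dy":0,"dz":0,"twist":0,"grip":-0.6},{"dx":0,"dy":0,"dz":0,"twist":0,"grip":-0.6}]'
```

```text
t: 5.87
eef_pos: [0.392, 0.2063, -0.0063]
ee_rot: [-3.141, 0.0, -1.361]
force: [0.5, 0.9, 0.8]
width: 0.0286
gripper_force: 40.0
t: 6.28
eef_pos: [0.3919, 0.2063, -0.0063]
ee_rot: [-3.141, 0.0, -1.361]
force: [0.9, 1.3, 2.2]
width: 0.0288
gripper_force: 40.0
```

```bash
python3 -m crank '[{"dx":0,"dy":0,"dz":0.01,"twist":0,"grip":-0.6},{"dx":0,"dy":0,"dz":0.025,"twist":0,"grip":-0.6},{"dx":0,"dy":0,"dz":0.045,"twist":0,"grip":-0.6},{"dx":0,"dy":0,"dz":0.07,"twist":0,"grip":-0.6},{"dx":0,"dy":0,"dz":0.09,"twist":0,"grip":-0.6}]'
python3 - <<'E'
from h import *
save('side','s4.png',(100,100,380,380),2)
E
```

```text
t: 6.7
eef_pos: [0.3908, 0.205, 0.0841]
ee_rot: [3.14, -0.001, -1.362]
force: [-0.5, 1.2, -2.9]
width: 0.0288
gripper_force: 40.0
```

View pics/s4.png

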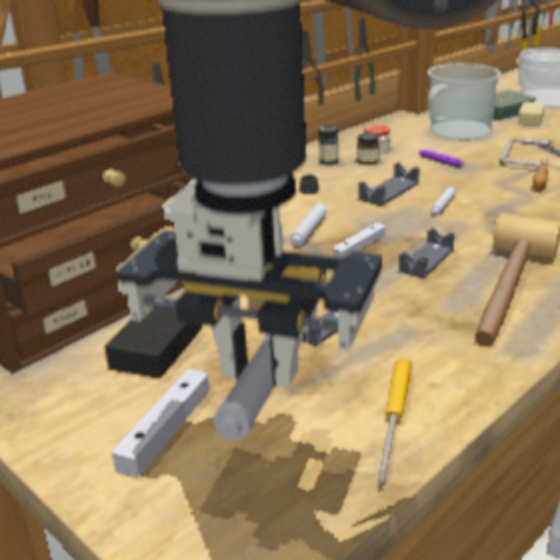

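Thick roller is held level, end at (235,415) in the crop. I carry it to the large rest.

```bash
python3 -m crank '[{"dx":0.004,"dy":-0.015,"dz":0.01,"twist":-1,"grip":-0.6},{"dx":0.01,"dy":-0.04,"dz":0.02,"twist":-2,"grip":-0.6},{"dx":0.018,"dy":-0.068,"dz":0.03,"twist":-3,"grip":-0.6},{"dx":0.026,"dy":-0.096,"dz":0.04,"twist":-4,"grip":-0.6},{"dx":0.033,"dy":-0.125,"dz":0.04,"twist":-4,"grip":-0.6}]'
python3 -m crank '[{"dx":0.007,"dy":-0.025,"dz":0,"twist":-1,"grip":-0.6},{"dx":0.013,"dy":-0.05,"dz":0,"twist":-2,"grip":-0.6},{"dx":0.02,"dy":-0.075,"dz":0,"twist":-3,"grip":-0.6},{"dx":0.026,"dy":-0.1,"dz":0,"twist":-4,"grip":-0.6},{"dx":0.033,"dy":-0.125,"dz":0,"twist":-4,"grip":-0.6}]'
python3 -m crank '[{"dx":0.007,"dy":-0.025,"dz":0,"twist":-1,"grip":-0.6},{"dx":0.013,"dy":-0.05,"dz":0,"twist":-2,"grip":-0.6},{"dx":0.02,"dy":-0.075,"dz":0,"twist":-3,"grip":-0.6},{"dx":0.026,"dy":-0.1,"dz":0,"twist":-4,"grip":-0.6},{"dx":0.033,"dy":-0.125,"dz":0,"twist":-4,"grip":-0.6}]'
python3 -m crank '[{"dx":0.007,"dy":-0.025,"dz":0,"twist":-1,"grip":-0.6},{"dx":0.013,"dy":-0.05,"dz":0,"twist":-2,"grip":-0.6},{"dx":0.02,"dy":-0.075,"dz":0,"twist":-3,"grip":-0.6},{"dx":0.026,"dy":-0.1,"dz":0,"twist":-4,"grip":-0.6},{"dx":0.033,"dy":-0.125,"dz":0,"twist":-4,"grip":-0.6}]'
python3 - <<'E'
from h import *
save('side','s5.png',(200,60,480,270),2);s=arm.get_state();print(s['q'],s['eef_pos'])
E
```

```text
t: 7.17
eef_pos: [0.4249, 0.08, 0.1245]
ee_rot: [-3.141, 0.001, -1.431]
force: [2.1, -0.4, -3.5]
width: 0.0286
gripper_force: 40.0
t: 7.58
eef_pos: [0.4563, -0.0455, 0.1225]
ee_rot: [3.139, 0.0, -1.503]
force: [0.2, 0.5, -3.8]
width: 0.029
gripper_force: 40.0
t: 8.0
eef_pos: [0.4893, -0.1701, 0.1223]
ee_rot: [3.139, 0.001, -1.573]
force: [0.8, -0.4, -3.2]
width: 0.0286
gripper_force: 40.0
t: 8.42
eef_pos: [0.5224, -0.2948, 0.1219]
ee_rot: [3.139, 0.001, -1.642]
force: [0.5, 1.1, -3.2]
width: 0.0285
gripper_force: 40.0
[-0.19346394  0.30862862 -0.26415736  0.00105803 -1.00028368  0.12170014] [ 0.5239408  -0.29845569  0.12184592]
```

View pics/s5.png

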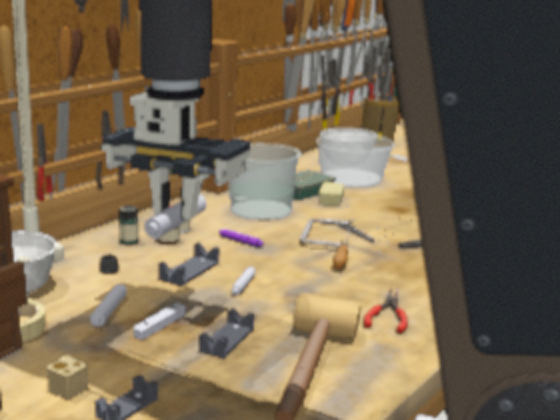

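The roller is still held (160,222). The gripper is passing clear of things, on the way to the rest at (190,262).

```bash
python3 -m crank '[{"dx":0.007,"dy":-0.025,"dz":0,"twist":-1,"grip":-0.6},{"dx":0.014,"dy":-0.05,"dz":0,"twist":-2,"grip":-0.6},{"dx":0.02,"dy":-0.075,"dz":0,"twist":-3,"grip":-0.6},{"dx":0.026,"dy":-0.1,"dz":0,"twist":-4,"grip":-0.6},{"dx":0.03,"dy":-0.123,"dz":0,"twist":-4,"grip":-0.6}]'
python3 -m crank '[{"dx":0,"dy":0,"dz":-0.01,"twist":0,"grip":-0.6},{"dx":0,"dy":0,"dz":-0.02,"twist":0,"grip":-0.6},{"dx":0,"dy":0,"dz":-0.03,"twist":0,"grip":-0.6},{"dx":0,"dy":0,"dz":-0.04,"twist":0,"grip":-0.6},{"dx":0,"dy":0,"dz":-0.04,"twist":0,"grip":-0.6}]'
python3 - <<'E'
from h import *
save('top','t6.png',(290,120,430,230),5);s=arm.get_state();print(s['eef_pos'],s['ee_rot'])
save('side','s6.png',(240,140,380,240),5)
E
```

```text
t: 8.88
eef_pos: [0.5529, -0.4177, 0.1216]
ee_rot: [3.139, 0.001, -1.712]
force: [0.4, 0.1, -3.5]
width: 0.0284
gripper_force: 40.0
t: 9.3
eef_pos: [0.5519, -0.4151, 0.0801]
ee_rot: [3.137, 0.002, -1.71]
force: [-0.0, 0.7, -4.2]
width: 0.0285
gripper_force: 40.0
[ 0.55258534 -0.41563537  0.08163018] [ 3.13819176e+00  1.21135038e-03 -1.70974666e+00]
```

View pics/t6.png

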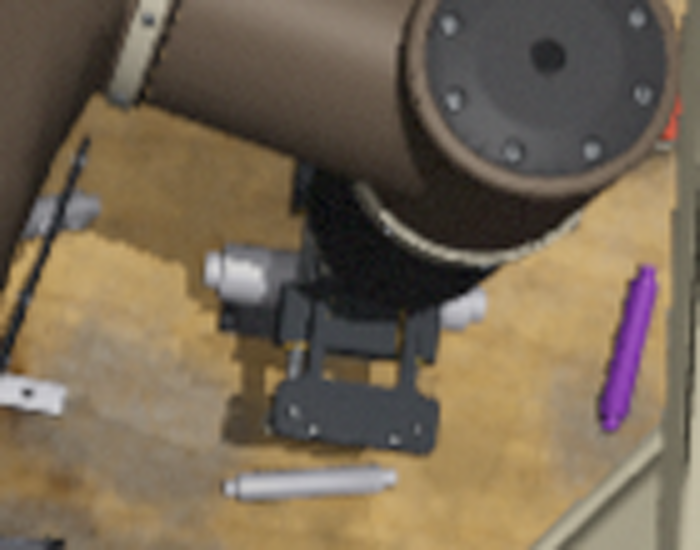

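View pics/s6.png

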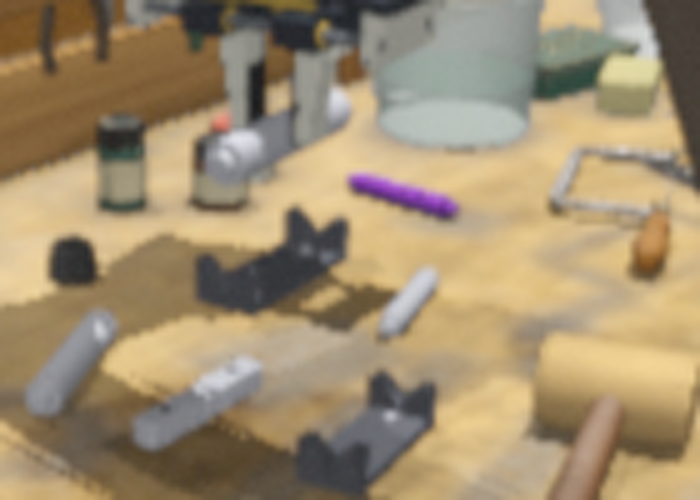

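Both crops show the held roller. Its ends are at top (206,272)/(485,305) and side (222,160)/(340,108), with the V-rest below at side (270,265). I triangulate both ends and the rest's corners.

```bash
cat >> h.py <<'E'
def tri(pt,ps):
    P=[]
    for n in('top','side'):
        c=arm.get_calibration(n);K=np.array([[c['fx'],0,c['cx']],[0,c['fy'],c['cy']],[0,0,1]]);P.append(K@np.linalg.inv(np.array(c['cam_to_world']))[:3])
    X=cv2.triangulatePoints(P[0],P[1],np.array(pt,float).reshape(2,1),np.array(ps,float).reshape(2,1));return (X[:3]/X[3]).ravel()
E
python3 - <<'E'
from h import *
ft=lambda x,y:(290+x/5,120+y/5); fs=lambda x,y:(240+x/5,140+y/5)
a=tri(ft(210,272),fs(224,160));b=tri(ft(482,306),fs(342,108))
print(a,b,(a+b)/2,np.linalg.norm(a-b),np.degrees(np.arctan2(*(a-b)[[1,0]])))
for z in(.095,.103,.11):
  A=ray('top',*ft(206,272),z);B=ray('top',*ft(486,306),z);print(z,(A+B)/2,np.linalg.norm(A-B))
# rest from side at top height .031: V plate tips
for p in((210,260),(240,270),(295,213),(342,225)):print('plate tip side',np.round(ray('side',*fs(*p),.031),3))
E
```

```text
[ 0.55792324 -0.34837093  0.106448  ] [ 0.54031008 -0.49017361  0.10027998] [ 0.54911666 -0.41927227  0.10336399] 0.14302541432782415 82.9196153697957
0.095 [ 0.54997343 -0.42076753  0.095     ] 0.1468829086543662
0.103 [ 0.54857232 -0.41940641  0.103     ] 0.14598747401314555
0.11 [ 0.54734636 -0.41821543  0.11      ] 0.14520396870207736
plate tip side [ 0.578 -0.366  0.031]
plate tip side [ 0.554 -0.36   0.031]
plate tip side [ 0.563 -0.465  0.031]
plate tip side [ 0.526 -0.458  0.031]
```

Triangulated axis height of 0.103 agrees with the 13 mm offset. Correct by dx +6, dy -2 mm, and lower.

```bash
python3 -m crank '[{"dx":0.003,"dy":-0.002,"dz":0,"twist":0,"grip":-0.6},{"dx":0.006,"dy":-0.002,"dz":-0.01,"twist":0,"grip":-0.6},{"dx":0.006,"dy":-0.002,"dz":-0.025,"twist":0,"grip":-0.6},{"dx":0.006,"dy":-0.002,"dz":-0.04,"twist":0,"grip":-0.6},{"dx":0.006,"dy":-0.002,"dz":-0.055,"twist":0,"grip":-0.6}]'
python3 -m crank '[{"dx":0,"dy":0,"dz":-0.002,"twist":0,"grip":-0.6},{"dx":0,"dy":0,"dz":-0.004,"twist":0,"grip":-0.6},{"dx":0,"dy":0,"dz":-0.006,"twist":0,"grip":-0.6},{"dx":0,"dy":0,"dz":-0.008,"twist":0,"grip":-0.6},{"dx":0,"dy":0,"dz":-0.008,"twist":0,"grip":-0.6}]'
python3 - <<'E'
from h import *
save('top','t7.png',(290,120,430,230),5);s=arm.get_state();print(s['eef_pos'],s['force'])
save('side','s7.png',(260,150,350,220),6)
E
```

```text
t: 9.82
eef_pos: [0.5604, -0.419, 0.0281]
ee_rot: [-3.14, -0.0, -1.71]
force: [-0.9, -0.1, -4.1]
width: 0.0286
gripper_force: 40.0
t: 10.23
eef_pos: [0.5602, -0.4192, 0.0211]
ee_rot: [-3.141, -0.0, -1.71]
force: [-0.1, 0.1, -3.5]
width: 0.0286
gripper_force: 40.0
[ 0.56006535 -0.41919776  0.02121228] [-0.93063843 -0.04827549 -3.72903612]
```

View pics/s7.png

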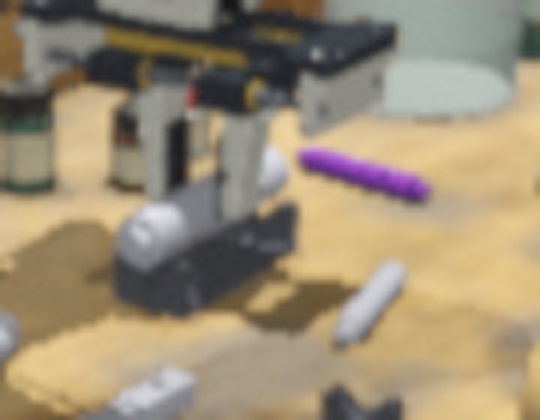

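The roller is just over both Vs, end at (145,235), and not yet in contact. I lower a bit more.

```bash
python3 -m crank '[{"dx":0,"dy":0,"dz":-0.001,"twist":0,"grip":-0.6},{"dx":0,"dy":0,"dz":-0.002,"twist":0,"grip":-0.6},{"dx":0,"dy":0,"dz":-0.003,"twist":0,"grip":-0.6},{"dx":0,"dy":0,"dz":-0.0035,"twist":0,"grip":-0.6},{"dx":0,"dy":0,"dz":-0.0035,"twist":0,"grip":-0.6}]'
python3 -m crank '[{"dx":0,"dy":0,"dz":-0.0005,"twist":0,"grip":-0.6},{"dx":0,"dy":0,"dz":-0.001,"twist":0,"grip":-0.6},{"dx":0,"dy":0,"dz":-0.0015,"twist":0,"grip":-0.6},{"dx":0,"dy":0,"dz":-0.0015,"twist":0,"grip":-0.6},{"dx":0,"dy":0,"dz":-0.0015,"twist":0,"grip":-0.6}]'
```

```text
t: 10.75
eef_pos: [0.5596, -0.419, 0.0169]
ee_rot: [3.141, 0.0, -1.71]
force: [-0.7, -0.6, -2.6]
width: 0.0286
gripper_force: 40.0
t: 11.17
eef_pos: [0.5596, -0.4191, 0.0164]
ee_rot: [-3.141, -0.0, -1.71]
force: [-3.3, 3.0, 5.8]
width: 0.0287
gripper_force: 40.0
```

Contact came at the expected height. I release and rise.

```bash
python3 -m crank '[{"dx":0,"dy":0,"dz":0,"twist":0,"grip":-0.2},{"dx":0,"dy":0,"dz":0,"twist":0,"grip":0.1},{"dx":0,"dy":0,"dz":0,"twist":0,"grip":0.1},{"dx":0,"dy":0,"dz":0,"twist":0,"grip":0.1},{"dx":0,"dy":0,"dz":0,"twist":0,"grip":0.1}]'
python3 -m crank '[{"dx":0,"dy":0,"dz":0.02,"twist":0,"grip":0.1},{"dx":0,"dy":0,"dz":0.045,"twist":0,"grip":0.1},{"dx":0,"dy":0,"dz":0.07,"twist":0,"grip":0.1},{"dx":0,"dy":0,"dz":0.1,"twist":0,"grip":0.1},{"dx":0,"dy":0,"dz":0.13,"twist":0,"grip":0.1}]'
python3 - <<'E'
from h import *
save('side','s8.png',(260,150,350,220),6)
E
```

```text
t: 11.58
eef_pos: [0.56, -0.4192, 0.0155]
ee_rot: [-3.141, -0.0, -1.71]
force: [0.9, 0.8, -0.6]
width: 0.0481
gripper_force: 0.0
t: 12.0
eef_pos: [0.5595, -0.4189, 0.1464]
ee_rot: [3.141, 0.0, -1.71]
force: [0.7, -0.6, 0.0]
width: 0.0481
gripper_force: 0.0
```

View pics/s8.png

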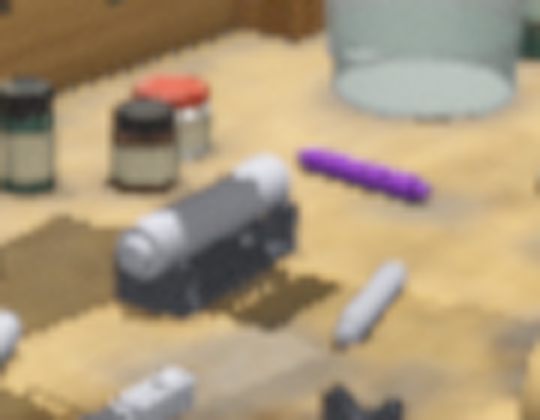

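The thick roller is seated in both Vs, from (140,250) to (270,175). Next is the thin roller. The tool-to-camera offset is about (-3,-3,+13) mm.

```bash
python3 -m crank '[{"dx":-0.02,"dy":0.002,"dz":0,"twist":2,"grip":0.1},{"dx":-0.045,"dy":0.005,"dz":0,"twist":4,"grip":0.1},{"dx":-0.07,"dy":0.008,"dz":0,"twist":6,"grip":0.1},{"dx":-0.095,"dy":0.01,"dz":0,"twist":8,"grip":0.1},{"dx":-0.095,"dy":0.01,"dz":0,"twist":8,"grip":0.1}]'
python3 -m crank '[{"dx":0,"dy":0,"dz":-0.025,"twist":0,"grip":0.1},{"dx":0,"dy":0,"dz":-0.05,"twist":0,"grip":0.1},{"dx":0,"dy":0,"dz":-0.075,"twist":0,"grip":0.1},{"dx":0,"dy":0,"dz":-0.1,"twist":0,"grip":0.1},{"dx":0,"dy":0,"dz":-0.12,"twist":0,"grip":0.1}]'
python3 -m crank '[{"dx":0,"dy":0,"dz":-0.01,"twist":0,"grip":0.1},{"dx":0,"dy":0,"dz":-0.018,"twist":0,"grip":0.1},{"dx":0,"dy":0,"dz":-0.025,"twist":0,"grip":0.1},{"dx":0,"dy":0,"dz":-0.032,"twist":0,"grip":0.1},{"dx":0,"dy":0,"dz":-0.032,"twist":0,"grip":0.1}]'
```

```text
t: 12.47
eef_pos: [0.461, -0.4084, 0.1459]
ee_rot: [3.141, 0.001, -1.57]
force: [-0.5, 1.3, 0.1]
width: 0.0481
gripper_force: 0.0
t: 12.88
eef_pos: [0.4645, -0.4088, 0.0237]
ee_rot: [3.141, 0.0, -1.571]
force: [-0.0, -0.0, -0.2]
width: 0.048
gripper_force: 0.0
t: 13.3
eef_pos: [0.4646, -0.4089, -0.0071]
ee_rot: [3.141, 0.0, -1.571]
force: [0.6, 0.3, -0.9]
width: 0.048
gripper_force: 0.0
```

```bash
python3 -m crank '[{"dx":0,"dy":0,"dz":-0.001,"twist":0,"grip":0.1},{"dx":0,"dy":0,"dz":-0.002,"twist":0,"grip":0.1},{"dx":0,"dy":0,"dz":-0.003,"twist":0,"grip":0.1},{"dx":0,"dy":0,"dz":-0.003,"twist":0,"grip":0.1},{"dx":0,"dy":0,"dz":-0.003,"twist":0,"grip":0.1}]'
python3 -m crank '[{"dx":0,"dy":0,"dz":0,"twist":0,"grip":-0.5},{"dx":0,"dy":0,"dz":0,"twist":0,"grip":-0.85},{"dx":0,"dy":0,"dz":0,"twist":0,"grip":-0.85},{"dx":0,"dy":0,"dz":0,"twist":0,"grip":-0.85},{"dx":0,"dy":0,"dz":0,"twist":0,"grip":-0.85}]' 25
python3 -m crank '[{"dx":0,"dy":0,"dz":0,"twist":0,"grip":-0.85},{"dx":0,"dy":0,"dz":0,"twist":0,"grip":-0.85},{"dx":0,"dy":0,"dz":0,"twist":0,"grip":-0.85},{"dx":0,"dy":0,"dz":0,"twist":0,"grip":-0.85},{"dx":0,"dy":0,"dz":0,"twist":0,"grip":-0.85}]'
```

```text
t: 13.72
eef_pos: [0.4649, -0.4091, -0.0091]
ee_rot: [-3.141, -0.0, -1.571]
force: [0.0, 0.2, -1.4]
width: 0.0482
gripper_force: 0.0
t: 14.13
eef_pos: [0.464, -0.4089, -0.0093]
ee_rot: [3.14, 0.0, -1.571]
force: [-6.7, 0.7, 11.2]
width: 0.0203
gripper_force: 5.7
t: 14.55
eef_pos: [0.4647, -0.409, -0.0068]
ee_rot: [-3.141, -0.001, -1.57]
force: [-5.7, 8.8, 24.8]
width: 0.0068
gripper_force: 18.4
```

The fingers ran over the top of the thin roller: width 7 mm, 25 N upward. I open and feel for the bench with open fingers.

```bash
python3 -m crank '[{"dx":0,"dy":0,"dz":0.01,"twist":0,"grip":0.1},{"dx":0,"dy":0,"dz":0.01,"twist":0,"grip":0.1},{"dx":0,"dy":0,"dz":0.01,"twist":0,"grip":0.1},{"dx":0,"dy":0,"dz":0.03,"twist":0,"grip":0.1},{"dx":0,"dy":0,"dz":0.07,"twist":0,"grip":0.1}]'
cat > find.py <<'E'
from h import *
import sys
# largest bright low-saturation blob near a predicted world point, top view
def find(name,xy,z,R=45):
    im=arm.grab_frame(name)[:,:,::-1].copy();cv2.imwrite('pics/last_%s.png'%name,im);hsv=cv2.cvtColor(im,cv2.COLOR_BGR2HSV)
    m=((hsv[...,1]<60)&(hsv[...,2]>95)).astype(np.uint8)*255
    cs,_=cv2.findContours(m,cv2.RETR_EXTERNAL,cv2.CHAIN_APPROX_NONE);out=[]
    for c in cs:
        if cv2.contourArea(c)<40: continue
        W=np.array([ray(name,*p,z)[:2] for p in cv2.boxPoints(cv2.minAreaRect(c))]);ctr=W.mean(0)
        if np.linalg.norm(ctr-xy)>R/1000: continue
        e=[W[1]-W[0],W[2]-W[1]];L=max(e,key=np.linalg.norm)
        out.append((np.round(ctr*1000,1),np.round(1000*np.sort(np.linalg.norm(e,axis=1))),round(np.degrees(np.arctan2(L[1],L[0]))%180,1)))
    return out
if __name__=='__main__':
    x,y,z=map(float,sys.argv[1:4])
    for n in('top','side'):print(n,find(n,np.array([x,y]),z))
    s=arm.get_state();print(s['eef_pos'],s['force'],s['width'])
E
python3 find.py .46 -.412 .008
```

```text
t: 14.97
eef_pos: [0.4612, -0.407, 0.0557]
ee_rot: [3.133, 0.005, -1.572]
force: [0.5, -0.4, 0.1]
width: 0.0347
gripper_force: 0.0
top []
side [(array([ 465.3, -410.4]), array([ 35., 107.]), np.float64(90.4))]
[ 0.46786001 -0.41113895  0.06560085] [ 0.88217895 -0.43364301  0.14653205] 0.04264241235716457
```

```bash
python3 -m crank '[{"dx":-0.003,"dy":0,"dz":-0.02,"twist":0,"grip":0.1},{"dx":-0.003,"dy":0,"dz":-0.04,"twist":0,"grip":0.1},{"dx":-0.003,"dy":0,"dz":-0.055,"twist":0,"grip":0.1},{"dx":-0.003,"dy":0,"dz":-0.07,"twist":0,"grip":0.1},{"dx":-0.003,"dy":0,"dz":-0.07,"twist":0,"grip":0.1}]'
python3 -m crank '[{"dx":0,"dy":0,"dz":-0.0005,"twist":0,"grip":0.1},{"dx":0,"dy":0,"dz":-0.001,"twist":0,"grip":0.1},{"dx":0,"dy":0,"dz":-0.0015,"twist":0,"grip":0.1},{"dx":0,"dy":0,"dz":-0.002,"twist":0,"grip":0.1},{"dx":0,"dy":0,"dz":-0.002,"twist":0,"grip":0.1}]' | egrep 'eef|force'
python3 -m crank '[{"dx":0,"dy":0,"dz":-0.0005,"twist":0,"grip":0.1},{"dx":0,"dy":0,"dz":-0.001,"twist":0,"grip":0.1},{"dx":0,"dy":0,"dz":-0.001,"twist":0,"grip":0.1},{"dx":0,"dy":0,"dz":-0.001,"twist":0,"grip":0.1},{"dx":0,"dy":0,"dz":-0.001,"twist":0,"grip":0.1}]' | egrep 'eef|force'
```

```text
t: 15.48
eef_pos: [0.4596, -0.4079, -0.013]
ee_rot: [3.137, 0.003, -1.572]
force: [-0.2, 0.5, -0.2]
width: 0.0483
gripper_force: 0.0
eef_pos: [0.4621, -0.4092, -0.0107]
force: [0.1, 0.6, 0.6]
gripper_force: 0.0
eef_pos: [0.4617, -0.409, -0.0124]
force: [-1.1, -0.3, -0.2]
gripper_force: 0.0
```

```bash
python3 -m crank '[{"dx":0,"dy":0,"dz":-0.0005,"twist":0,"grip":0.1},{"dx":0,"dy":0,"dz":-0.001,"twist":0,"grip":0.1},{"dx":0,"dy":0,"dz":-0.0015,"twist":0,"grip":0.1},{"dx":0,"dy":0,"dz":-0.0015,"twist":0,"grip":0.1},{"dx":0,"dy":0,"dz":-0.0015,"twist":0,"grip":0.1}]' | egrep 'eef|force'
python3 -m crank '[{"dx":0,"dy":0,"dz":-0.0005,"twist":0,"grip":0.1},{"dx":0,"dy":0,"dz":-0.001,"twist":0,"grip":0.1},{"dx":0,"dy":0,"dz":-0.001,"twist":0,"grip":0.1},{"dx":0,"dy":0,"dz":-0.001,"twist":0,"grip":0.1},{"dx":0,"dy":0,"dz":-0.001,"twist":0,"grip":0.1}]' | egrep 'eef|force'
```

```text
eef_pos: [0.4617, -0.409, -0.014]
force: [-0.0, 0.1, -1.1]
gripper_force: 0.0
eef_pos: [0.4617, -0.409, -0.015]
force: [0.2, 0.4, -0.1]
gripper_force: 0.0
```

```bash
python3 - <<'E'
from h import *
# fingertips and roller in side view: report bright/grey profile? compare expected px
im=arm.grab_frame('side');cv2.imwrite('pics/raw_s9.png',im[:,:,::-1])
s=arm.get_state();print(s['eef_pos'],s['force'])
E
python3 - <<'E'
from h import *
def proj(n,p):
    c=arm.get_calibration(n);q=np.linalg.inv(np.array(c['cam_to_world']))@np.r_[p,1];return np.round([q[0]/q[2]*c['fx']+c['cx'],q[1]/q[2]*c['fy']+c['cy']],1)
print(proj('side',[.462,-.412,.008]),[proj('side',[.461+d,-.4025,z]) for d in(.034,-.034) for z in(0,.01)])
E
```

```text
[ 0.46171709 -0.409023   -0.01492387] [-0.32303482  0.0569037   0.02634257]
[321.3 199.8] [array([310.5, 201.4]), array([310.5, 198.5]), array([330.7, 205.2]), array([330.9, 202.2])]
```

```bash
python3 -m crank '[{"dx":0,"dy":0,"dz":-0.0005,"twist":0,"grip":0.1},{"dx":0,"dy":0,"dz":-0.001,"twist":0,"grip":0.1},{"dx":0,"dy":0,"dz":-0.001,"twist":0,"grip":0.1},{"dx":0,"dy":0,"dz":-0.001,"twist":0,"grip":0.1},{"dx":0,"dy":0,"dz":-0.001,"twist":0,"grip":0.1}]' | egrep 'eef|force'
python3 -m crank '[{"dx":0,"dy":0,"dz":-0.0005,"twist":0,"grip":0.1},{"dx":0,"dy":0,"dz":-0.001,"twist":0,"grip":0.1},{"dx":0,"dy":0,"dz":-0.001,"twist":0,"grip":0.1},{"dx":0,"dy":0,"dz":-0.001,"twist":0,"grip":0.1},{"dx":0,"dy":0,"dz":-0.001,"twist":0,"grip":0.1}]' | egrep 'eef|force'
python3 -m crank '[{"dx":0,"dy":0,"dz":-0.0005,"twist":0,"grip":0.1},{"dx":0,"dy":0,"dz":-0.001,"twist":0,"grip":0.1},{"dx":0,"dy":0,"dz":-0.001,"twist":0,"grip":0.1},{"dx":0,"dy":0,"dz":-0.001,"twist":0,"grip":0.1},{"dx":0,"dy":0,"dz":-0.001,"twist":0,"grip":0.1}]' | egrep 'eef|force'
```

```text
eef_pos: [0.4617, -0.409, -0.0159]
force: [-0.1, 0.5, 0.5]
gripper_force: 0.0
eef_pos: [0.4617, -0.409, -0.0169]
force: [-0.4, 0.5, 0.7]
gripper_force: 0.0
eef_pos: [0.4617, -0.409, -0.018]
force: [0.5, 0.3, -0.6]
gripper_force: 0.0
```

```bash
python3 -m crank '[{"dx":0,"dy":0,"dz":0,"twist":0,"grip":-0.3},{"dx":0,"dy":0,"dz":0,"twist":0,"grip":-0.6},{"dx":0,"dy":0,"dz":0,"twist":0,"grip":-0.8},{"dx":0,"dy":0,"dz":0,"twist":0,"grip":-0.8},{"dx":0,"dy":0,"dz":0,"twist":0,"grip":-0.8}]' 10
python3 -m crank '[{"dx":0,"dy":0,"dz":0,"twist":0,"grip":-0.8},{"dx":0,"dy":0,"dz":0,"twist":0,"grip":-0.8},{"dx":0,"dy":0,"dz":0,"twist":0,"grip":-0.8},{"dx":0,"dy":0,"dz":0,"twist":0,"grip":-0.8},{"dx":0,"dy":0,"dz":0,"twist":0,"grip":-0.8}]'
```

```text
t: 18.87
eef_pos: [0.4618, -0.409, -0.0179]
ee_rot: [-3.141, -0.0, -1.571]
force: [0.4, -0.4, 0.6]
width: 0.0204
gripper_force: 0.4
t: 19.28
eef_pos: [0.4618, -0.4091, -0.0179]
ee_rot: [-3.141, -0.0, -1.571]
force: [0.2, 0.2, 0.3]
width: 0.0156
gripper_force: 9.9
```

The thin roller is gripped at 15.6 mm with no vertical load. I tighten, lift, and carry it to the small rest.

```bash
python3 -m crank '[{"dx":0,"dy":0,"dz":0,"twist":0,"grip":-0.8},{"dx":0,"dy":0,"dz":0.015,"twist":0,"grip":-0.8},{"dx":0,"dy":0,"dz":0.04,"twist":0,"grip":-0.8},{"dx":0,"dy":0,"dz":0.075,"twist":0,"grip":-0.8},{"dx":0,"dy":0,"dz":0.11,"twist":0,"grip":-0.8}]' 25
python3 -m crank '[{"dx":0,"dy":0.015,"dz":0,"twist":0,"grip":-0.8},{"dx":0,"dy":0.04,"dz":0,"twist":-1,"grip":-0.8},{"dx":0,"dy":0.07,"dz":0,"twist":-2,"grip":-0.8},{"dx":0,"dy":0.1,"dz":0,"twist":-3,"grip":-0.8},{"dx":0,"dy":0.13,"dz":0,"twist":-4,"grip":-0.8}]'
python3 -m crank '[{"dx":0,"dy":0.03,"dz":0,"twist":-1,"grip":-0.8},{"dx":0,"dy":0.06,"dz":0,"twist":-2,"grip":-0.8},{"dx":0,"dy":0.09,"dz":0,"twist":-3,"grip":-0.8},{"dx":0,"dy":0.12,"dz":0,"twist":-4,"grip":-0.8},{"dx":0,"dy":0.15,"dz":0,"twist":-5,"grip":-0.8}]'
python3 -m crank '[{"dx":-0.002,"dy":0.03,"dz":0,"twist":-1,"grip":-0.8},{"dx":-0.004,"dy":0.06,"dz":0,"twist":-2,"grip":-0.8},{"dx":-0.006,"dy":0.09,"dz":0,"twist":-3,"grip":-0.8},{"dx":-0.007,"dy":0.11,"dz":-0.02,"twist":-4,"grip":-0.8},{"dx":-0.007,"dy":0.11,"dz":-0.03,"twist":-4,"grip":-0.8}]'
python3 - <<'E'
from h import *
im=arm.grab_frame('top');cv2.imwrite('pics/t10.png',im[:,:,::-1]);im=arm.grab_frame('side');cv2.imwrite('pics/s10.png',im[:,:,::-1])
s=arm.get_state();print(s['eef_pos'],s['ee_rot'])
E
```

```text
t: 19.7
eef_pos: [0.4605, -0.4084, 0.0922]
ee_rot: [3.139, 0.001, -1.571]
force: [0.8, -0.2, -2.1]
width: 0.0149
gripper_force: 24.9
t: 20.12
eef_pos: [0.461, -0.2777, 0.0917]
ee_rot: [3.141, 0.0, -1.642]
force: [1.1, 0.1, -0.7]
width: 0.0152
gripper_force: 24.9
t: 20.53
eef_pos: [0.4611, -0.1276, 0.0919]
ee_rot: [3.141, 0.0, -1.729]
force: [0.6, 0.4, -0.4]
width: 0.0152
gripper_force: 24.9
t: 20.95
eef_pos: [0.4544, -0.0161, 0.0614]
ee_rot: [-3.141, 0.001, -1.796]
force: [-0.8, -0.6, -2.0]
width: 0.015
gripper_force: 24.9
[ 0.45305835 -0.01852845  0.06062498] [ 3.13875148e+00 -1.45749935e-03 -1.79595772e+00]
```

```bash
cat > ends.py <<'E'
from h import *
import sys
x,y,z,ang,L=map(float,sys.argv[1:6]);tag=sys.argv[6]
def proj(n,p):
    c=arm.get_calibration(n);q=np.linalg.inv(np.array(c['cam_to_world']))@np.r_[p,1];return np.array([q[0]/q[2]*c['fx']+c['cx'],q[1]/q[2]*c['fy']+c['cy']])
d=np.array([np.cos(np.radians(ang)),np.sin(np.radians(ang)),0])*L/2
for n,f in(('top','t'),('side','s')):
    im=cv2.imread(f'pics/{f}{tag}.png');hsv=cv2.cvtColor(im,cv2.COLOR_BGR2HSV)
    m=((hsv[...,1]<50)&(hsv[...,2]>110)).astype(np.uint8)*255
    E=[proj(n,np.array([x,y,z])+s*d) for s in(1,-1)];print(n,'pred ends',np.round(E,1))
    w=np.zeros_like(m)
    cv2.line(w,*[tuple(int(v) for v in np.round(e+(e-E[1-i])*.12)) for i,e in enumerate(E)],255,15)
    cs,_=cv2.findContours(m&w,cv2.RETR_EXTERNAL,cv2.CHAIN_APPROX_NONE)
    for c in cs:
        if cv2.contourArea(c)<6: continue
        p=c[:,0,:].astype(float);u=(E[0]-E[1])/np.linalg.norm(E[0]-E[1]);t=(p-E[1])@u;nn=(p-E[1])@np.array([-u[1],u[0]])
        print('  area',cv2.contourArea(c),'along px %.1f..%.1f of %.1f, across %.1f..%.1f'%(t.min(),t.max(),np.linalg.norm(E[0]-E[1]),nn.min(),nn.max()))
E
python3 ends.py .451 -.0215 .0865 77.1 .095 10
```

```text
top pred ends [[188.6 212.4]
 [224.  220.4]]
  area 9.5 along px 2.1..6.4 of 36.3, across -1.9..2.4
  area 14.5 along px 21.1..31.1 of 36.3, across -7.6..7.9
side pred ends [[250.1 239.6]
 [278.3 223.9]]
  area 87.5 along px 19.4..34.8 of 32.3, across -2.6..8.0
  area 272.0 along px -11.8..19.3 of 32.3, across -6.2..8.2
```

The measured ends agree with the prediction to a few mm. I lower into the small rest.

```bash
python3 -m crank '[{"dx":0,"dy":-0.002,"dz":-0.01,"twist":0,"grip":-0.8},{"dx":0,"dy":-0.002,"dz":-0.02,"twist":0,"grip":-0.8},{"dx":0,"dy":-0.002,"dz":-0.032,"twist":0,"grip":-0.8},{"dx":0,"dy":-0.002,"dz":-0.044,"twist":0,"grip":-0.8},{"dx":0,"dy":-0.002,"dz":-0.053,"twist":0,"grip":-0.8}]'
python3 -m crank '[{"dx":0,"dy":0,"dz":-0.001,"twist":0,"grip":-0.8},{"dx":0,"dy":0,"dz":-0.002,"twist":0,"grip":-0.8},{"dx":0,"dy":0,"dz":-0.003,"twist":0,"grip":-0.8},{"dx":0,"dy":0,"dz":-0.003,"twist":0,"grip":-0.8},{"dx":0,"dy":0,"dz":-0.003,"twist":0,"grip":-0.8}]'
python3 - <<'E'
from h import *
im=arm.grab_frame('top');cv2.imwrite('pics/t11.png',im[:,:,::-1]);im=arm.grab_frame('side');cv2.imwrite('pics/s11.png',im[:,:,::-1])
s=arm.get_state();print(s['eef_pos'],s['force'])
E
python3 ends.py .451 -.0215 .0310 77.1 .095 11
```

```text
t: 21.47
eef_pos: [0.4547, -0.0216, 0.0088]
ee_rot: [3.142, -0.0, -1.799]
force: [-0.7, 0.1, -0.2]
width: 0.015
gripper_force: 24.9
t: 21.88
eef_pos: [0.4551, -0.0209, 0.0066]
ee_rot: [-3.141, 0.0, -1.798]
force: [-0.6, -0.4, -1.1]
width: 0.0152
gripper_force: 24.9
[ 0.45503153 -0.02091084  0.00650023] [ 0.34598485  0.54368161 -0.87158426]
top pred ends [[192.  214.6]
 [226.  222.2]]
  area 11.0 along px -0.7..4.4 of 34.8, across -0.7..2.9
  area 13.0 along px 17.1..28.9 of 34.8, across -8.3..7.7
side pred ends [[251.1 261.5]
 [278.5 244.6]]
  area 73.5 along px 17.7..33.7 of 32.2, across -0.8..7.7
  area 150.5 along px 0.4..18.3 of 32.2, across -5.6..7.9
  area 88.0 along px -11.5..-0.0 of 32.2, across -4.5..7.0
```

```bash
python3 -m crank '[{"dx":-0.001,"dy":0,"dz":-0.001,"twist":0,"grip":-0.8},{"dx":-0.001,"dy":0,"dz":-0.002,"twist":0,"grip":-0.8},{"dx":-0.001,"dy":0,"dz":-0.003,"twist":0,"grip":-0.8},{"dx":-0.001,"dy":0,"dz":-0.003,"twist":0,"grip":-0.8},{"dx":-0.001,"dy":0,"dz":-0.003,"twist":0,"grip":-0.8}]' | egrep 'eef|force'
python3 -m crank '[{"dx":0,"dy":0,"dz":-0.0005,"twist":0,"grip":-0.8},{"dx":0,"dy":0,"dz":-0.001,"twist":0,"grip":-0.8},{"dx":0,"dy":0,"dz":-0.001,"twist":0,"grip":-0.8},{"dx":0,"dy":0,"dz":-0.001,"twist":0,"grip":-0.8},{"dx":0,"dy":0,"dz":-0.001,"twist":0,"grip":-0.8}]' | egrep 'eef|force'
python3 -m crank '[{"dx":0,"dy":0,"dz":-0.0005,"twist":0,"grip":-0.8},{"dx":0,"dy":0,"dz":-0.001,"twist":0,"grip":-0.8},{"dx":0,"dy":0,"dz":-0.001,"twist":0,"grip":-0.8},{"dx":0,"dy":0,"dz":-0.001,"twist":0,"grip":-0.8},{"dx":0,"dy":0,"dz":-0.001,"twist":0,"grip":-0.8}]' | egrep 'eef|force'
```

```text
eef_pos: [0.4537, -0.021, 0.003]
force: [0.1, 1.0, -1.7]
gripper_force: 24.9
eef_pos: [0.454, -0.021, 0.0022]
force: [0.4, -0.8, 1.1]
gripper_force: 24.9
eef_pos: [0.4544, -0.0209, 0.0016]
force: [1.3, -1.0, 4.6]
gripper_force: 24.9
```

Contact came where predicted. I release, rise, and check numerically.

```bash
python3 -m crank '[{"dx":0,"dy":0,"dz":0,"twist":0,"grip":-0.6},{"dx":0,"dy":0,"dz":0,"twist":0,"grip":-0.1},{"dx":0,"dy":0,"dz":0,"twist":0,"grip":-0.1},{"dx":0,"dy":0,"dz":0,"twist":0,"grip":-0.1},{"dx":0,"dy":0,"dz":0,"twist":0,"grip":-0.1}]'
python3 -m crank '[{"dx":0,"dy":0,"dz":0.01,"twist":0,"grip":-0.1},{"dx":0,"dy":0,"dz":0.035,"twist":0,"grip":-0.1},{"dx":0,"dy":0,"dz":0.07,"twist":0,"grip":-0.1},{"dx":0,"dy":0,"dz":0.11,"twist":0,"grip":-0.1},{"dx":0,"dy":0,"dz":0.14,"twist":0,"grip":-0.1}]'
python3 -m crank '[{"dx":0.01,"dy":-0.03,"dz":0,"twist":1,"grip":0.1},{"dx":0.03,"dy":-0.06,"dz":0,"twist":3,"grip":0.1},{"dx":0.05,"dy":-0.09,"dz":0,"twist":5,"grip":0.1},{"dx":0.07,"dy":-0.12,"dz":0,"twist":8,"grip":0.1},{"dx":0.09,"dy":-0.15,"dz":0,"twist":11,"grip":0.1}]'
python3 find.py .452 -.022 .0273
```

```text
t: 23.65
eef_pos: [0.4534, -0.0211, 0.0009]
ee_rot: [3.141, -0.0, -1.798]
force: [-1.7, 0.3, 0.3]
width: 0.0373
gripper_force: 0.0
t: 24.07
eef_pos: [0.4539, -0.0211, 0.1437]
ee_rot: [-3.14, 0.0, -1.797]
force: [1.4, 0.4, -0.6]
width: 0.0394
gripper_force: 0.0
t: 24.48
eef_pos: [0.5443, -0.1725, 0.141]
ee_rot: [3.142, 0.0, -1.603]
force: [0.7, 0.7, 0.3]
width: 0.048
gripper_force: 0.0
top [(array([455.9, -23.8]), array([21., 96.]), np.float64(75.7))]
side [(array([456.9, -22.9]), array([47., 94.]), np.float64(66.1))]
[ 0.54549279 -0.17449184  0.13999895] [-1.11854082 -0.02979835 -0.41464928] 0.0480283732538324
```

The thin roller lies in its rest: centre (456,-24), 96 mm long, 76° against the rest's 77°. Now the middle roller.

```bash
python3 -m crank '[{"dx":0.016,"dy":-0.016,"dz":0,"twist":3,"grip":0.1},{"dx":0.032,"dy":-0.032,"dz":-0.01,"twist":6,"grip":0.1},{"dx":0.048,"dy":-0.048,"dz":-0.02,"twist":9,"grip":0.1},{"dx":0.062,"dy":-0.062,"dz":-0.03,"twist":12,"grip":0.1},{"dx":0.062,"dy":-0.062,"dz":-0.05,"twist":12,"grip":0.1}]' | egrep 'eef|force'
python3 -m crank '[{"dx":0,"dy":0,"dz":-0.025,"twist":0,"grip":0.1},{"dx":0,"dy":0,"dz":-0.05,"twist":0,"grip":0.1},{"dx":0,"dy":0,"dz":-0.07,"twist":0,"grip":0.1},{"dx":0,"dy":0,"dz":-0.085,"twist":0,"grip":0.1},{"dx":0,"dy":0,"dz":-0.095,"twist":0,"grip":0.1}]' | egrep 'eef|force|rot'
python3 -m crank '[{"dx":0,"dy":0,"dz":-0.002,"twist":0,"grip":0.1},{"dx":0,"dy":0,"dz":-0.004,"twist":0,"grip":0.1},{"dx":0,"dy":0,"dz":-0.006,"twist":0,"grip":0.1},{"dx":0,"dy":0,"dz":-0.006,"twist":0,"grip":0.1},{"dx":0,"dy":0,"dz":-0.006,"twist":0,"grip":0.1}]' | egrep 'eef|force|rot'
```

```text
eef_pos: [0.6087, -0.2352, 0.0916]
force: [0.7, 0.4, 0.9]
gripper_force: 0.0
eef_pos: [0.6042, -0.2325, -0.0063]
ee_rot: [3.139, 0.001, -1.397]
force: [0.9, 0.3, -0.4]
gripper_force: 0.0
eef_pos: [0.6063, -0.233, -0.009]
ee_rot: [-3.14, -0.0, -1.396]
force: [0.7, 0.5, -0.1]
gripper_force: 0.0
```

```bash
python3 -m crank '[{"dx":0,"dy":-0.002,"dz":-0.001,"twist":0,"grip":0.1},{"dx":0,"dy":-0.002,"dz":-0.002,"twist":0,"grip":0.1},{"dx":0,"dy":-0.002,"dz":-0.003,"twist":0,"grip":0.1},{"dx":0,"dy":-0.002,"dz":-0.004,"twist":0,"grip":0.1},{"dx":0,"dy":-0.002,"dz":-0.004,"twist":0,"grip":0.1}]' | egrep 'eef|force|rot'
python3 -m crank '[{"dx":0,"dy":0,"dz":-0.001,"twist":0,"grip":0.1},{"dx":0,"dy":0,"dz":-0.002,"twist":0,"grip":0.1},{"dx":0,"dy":0,"dz":-0.003,"twist":0,"grip":0.1},{"dx":0,"dy":0,"dz":-0.003,"twist":0,"grip":0.1},{"dx":0,"dy":0,"dz":-0.003,"twist":0,"grip":0.1}]' | egrep 'eef|force|rot'
python3 -m crank '[{"dx":0,"dy":0,"dz":0,"twist":0,"grip":-0.2},{"dx":0,"dy":0,"dz":0,"twist":0,"grip":-0.5},{"dx":0,"dy":0,"dz":0,"twist":0,"grip":-0.7},{"dx":0,"dy":0,"dz":0,"twist":0,"grip":-0.7},{"dx":0,"dy":0,"dz":0,"twist":0,"grip":-0.7}]' 12
python3 -m crank '[{"dx":0,"dy":0,"dz":0,"twist":0,"grip":-0.7},{"dx":0,"dy":0,"dz":0,"twist":0,"grip":-0.7},{"dx":0,"dy":0,"dz":0,"twist":0,"grip":-0.7},{"dx":0,"dy":0,"dz":0,"twist":0,"grip":-0.7},{"dx":0,"dy":0,"dz":0,"twist":0,"grip":-0.7}]'
```

```text
eef_pos: [0.6056, -0.235, -0.0141]
ee_rot: [3.141, 0.0, -1.396]
force: [-0.5, 0.0, 0.1]
gripper_force: 0.0
eef_pos: [0.6056, -0.235, -0.0171]
ee_rot: [3.141, 0.0, -1.396]
force: [0.6, -0.7, -0.7]
gripper_force: 0.0
t: 27.08
eef_pos: [0.6056, -0.235, -0.0169]
ee_rot: [3.141, 0.0, -1.396]
force: [-0.9, 0.4, 0.2]
width: 0.0211
gripper_force: 12.0
t: 27.5
eef_pos: [0.6056, -0.235, -0.017]
ee_rot: [3.141, 0.0, -1.396]
force: [-0.7, -0.1, 0.1]
width: 0.0217
gripper_force: 12.0
```

Middle roller gripped (21.7 mm). I lift and carry it to the middle rest.

```bash
python3 -m crank '[{"dx":0,"dy":0,"dz":0,"twist":0,"grip":-0.7},{"dx":0,"dy":0,"dz":0.015,"twist":0,"grip":-0.7},{"dx":0,"dy":0,"dz":0.04,"twist":0,"grip":-0.7},{"dx":0,"dy":0,"dz":0.075,"twist":0,"grip":-0.7},{"dx":0,"dy":0,"dz":0.11,"twist":0,"grip":-0.7}]' 35
python3 -m crank '[{"dx":-0.012,"dy":0.001,"dz":0,"twist":-1,"grip":-0.7},{"dx":-0.03,"dy":0.002,"dz":0,"twist":-3,"grip":-0.7},{"dx":-0.05,"dy":0.003,"dz":0,"twist":-4,"grip":-0.7},{"dx":-0.075,"dy":0.004,"dz":0,"twist":-5,"grip":-0.7},{"dx":-0.1,"dy":0.006,"dz":0,"twist":-7,"grip":-0.7}]' | egrep 'eef|force'
python3 -m crank '[{"dx":-0.025,"dy":0.001,"dz":0,"twist":-2,"grip":-0.7},{"dx":-0.05,"dy":0.002,"dz":0,"twist":-4,"grip":-0.7},{"dx":-0.075,"dy":0.004,"dz":0,"twist":-5,"grip":-0.7},{"dx":-0.094,"dy":0.005,"dz":0,"twist":-6.6,"grip":-0.7},{"dx":-0.094,"dy":0.005,"dz":-0.01,"twist":-6.6,"grip":-0.7}]' | egrep 'eef|force'
python3 -m crank '[{"dx":0,"dy":0,"dz":-0.015,"twist":0,"grip":-0.7},{"dx":0,"dy":0,"dz":-0.03,"twist":0,"grip":-0.7},{"dx":0,"dy":0,"dz":-0.04,"twist":0,"grip":-0.7},{"dx":0,"dy":0,"dz":-0.05,"twist":0,"grip":-0.7},{"dx":0,"dy":0,"dz":-0.05,"twist":0,"grip":-0.7}]'
python3 - <<'E'
from h import *
im=arm.grab_frame('top');cv2.imwrite('pics/t12.png',im[:,:,::-1]);im=arm.grab_frame('side');cv2.imwrite('pics/s12.png',im[:,:,::-1])
s=arm.get_state();print(s['eef_pos'],s['force'])
E
python3 ends.py .410 -.227 .0610 86.4 .120 12
```

```text
t: 27.92
eef_pos: [0.6046, -0.2348, 0.0929]
ee_rot: [3.139, 0.001, -1.396]
force: [1.3, -0.7, -2.0]
width: 0.021
gripper_force: 35.0
eef_pos: [0.5045, -0.2288, 0.0925]
force: [0.3, -1.0, -1.6]
gripper_force: 35.0
eef_pos: [0.4086, -0.2237, 0.0841]
force: [0.0, 0.7, -3.4]
gripper_force: 35.0
t: 29.17
eef_pos: [0.4102, -0.2237, 0.0313]
ee_rot: [3.138, 0.001, -1.634]
force: [-0.7, -0.6, -2.8]
width: 0.021
gripper_force: 35.0
[ 0.4114589  -0.22399814  0.03293135] [ 0.84275442 -0.70211451 -2.51454494]
top pred ends [[262.4 231.1]
 [307.7 233.8]]
side pred ends [[305.4 218.8]
 [324.8 202. ]]
  area 121.5 along px 9.3..28.2 of 25.6, across -4.1..8.2
  area 121.5 along px -8.4..13.6 of 25.6, across -8.0..8.3
```

```bash
sed -i 's/>110))/>(float(sys.argv[7]) if len(sys.argv)>7 else 110)))/' ends.py; python3 ends.py .410 -.227 .0610 86.4 .120 12 75 | head -8
python3 - <<'E'
import cv2;im=cv2.imread('pics/t12.png')
for r in(229,231,233,235):print(r,[tuple(im[r,c]) and '%d,%d,%d'%tuple(im[r,c]) for c in (254,257,260,262,264,267,270,300,303,306,308,310,313)])
E
```

```text
top pred ends [[262.4 231.1]
 [307.7 233.8]]
  area 295.0 along px 4.8..37.1 of 45.4, across -4.6..8.4
side pred ends [[305.4 218.8]
 [324.8 202. ]]
  area 299.5 along px -9.8..28.2 of 25.6, across -8.0..8.3
229 ['65,76,90', '67,77,91', '69,78,93', '69,79,93', '50,61,71', '93,106,119', '65,62,64', '71,69,68', '65,66,63', '65,63,63', '75,83,91', '87,100,113', '91,114,130']
231 ['61,74,87', '61,73,86', '61,73,85', '64,74,88', '55,67,80', '66,77,90', '77,89,95', '112,109,107', '100,99,97', '66,70,73', '89,103,114', '65,78,91', '91,115,132']
233 ['58,69,81', '56,68,79', '56,70,82', '57,69,82', '55,67,78', '43,51,61', '95,108,121', '67,66,67', '59,60,60', '89,102,115', '74,87,101', '87,98,106', '91,118,137']
235 ['54,64,75', '56,66,77', '52,62,74', '53,64,75', '56,67,77', '50,61,73', '65,77,89', '68,67,65', '84,94,106', '78,93,105', '98,118,130', '85,114,134', '90,117,136']
```

The arm hides one end in the top view. The visible end at (304,231) fits the prediction within about 5 mm, so I lower with force checks.

```bash
python3 -m crank '[{"dx":0,"dy":-0.001,"dz":-0.006,"twist":0,"grip":-0.7},{"dx":0,"dy":-0.001,"dz":-0.012,"twist":0,"grip":-0.7},{"dx":0,"dy":-0.001,"dz":-0.018,"twist":0,"grip":-0.7},{"dx":0,"dy":-0.001,"dz":-0.023,"twist":0,"grip":-0.7},{"dx":0,"dy":-0.001,"dz":-0.023,"twist":0,"grip":-0.7}]' | egrep 'eef|force'
python3 -m crank '[{"dx":0,"dy":0,"dz":-0.001,"twist":0,"grip":-0.7},{"dx":0,"dy":0,"dz":-0.002,"twist":0,"grip":-0.7},{"dx":0,"dy":0,"dz":-0.003,"twist":0,"grip":-0.7},{"dx":0,"dy":0,"dz":-0.003,"twist":0,"grip":-0.7},{"dx":0,"dy":0,"dz":-0.003,"twist":0,"grip":-0.7}]' | egrep 'eef|force'
```

```text
eef_pos: [0.4109, -0.2249, 0.0089]
force: [0.3, -0.2, -2.6]
gripper_force: 35.0
eef_pos: [0.4118, -0.225, 0.0072]
force: [0.8, 0.4, -2.8]
gripper_force: 35.0
```

```bash
python3 -m crank '[{"dx":0,"dy":0,"dz":-0.0005,"twist":0,"grip":-0.7},{"dx":0,"dy":0,"dz":-0.001,"twist":0,"grip":-0.7},{"dx":0,"dy":0,"dz":-0.0015,"twist":0,"grip":-0.7},{"dx":0,"dy":0,"dz":-0.002,"twist":0,"grip":-0.7},{"dx":0,"dy":0,"dz":-0.002,"twist":0,"grip":-0.7}]' | egrep 'eef|force'
python3 -m crank '[{"dx":0,"dy":0,"dz":-0.0005,"twist":0,"grip":-0.7},{"dx":0,"dy":0,"dz":-0.001,"twist":0,"grip":-0.7},{"dx":0,"dy":0,"dz":-0.001,"twist":0,"grip":-0.7},{"dx":0,"dy":0,"dz":-0.001,"twist":0,"grip":-0.7},{"dx":0,"dy":0,"dz":-0.001,"twist":0,"grip":-0.7}]' | egrep 'eef|force'
```

```text
eef_pos: [0.4117, -0.225, 0.005]
force: [-0.6, -1.0, -2.7]
gripper_force: 35.0
eef_pos: [0.4121, -0.2251, 0.0042]
force: [1.1, -0.2, -0.8]
gripper_force: 35.0
```

```bash
python3 -m crank '[{"dx":0,"dy":0,"dz":-0.0005,"twist":0,"grip":-0.7},{"dx":0,"dy":0,"dz":-0.001,"twist":0,"grip":-0.7},{"dx":0,"dy":0,"dz":-0.001,"twist":0,"grip":-0.7},{"dx":0,"dy":0,"dz":-0.001,"twist":0,"grip":-0.7},{"dx":0,"dy":0,"dz":-0.001,"twist":0,"grip":-0.7}]' | egrep 'eef|force'
python3 -m crank '[{"dx":0,"dy":0,"dz":0,"twist":0,"grip":-0.5},{"dx":0,"dy":0,"dz":0,"twist":0,"grip":0},{"dx":0,"dy":0,"dz":0,"twist":0,"grip":0},{"dx":0,"dy":0,"dz":0,"twist":0,"grip":0},{"dx":0,"dy":0,"dz":0,"twist":0,"grip":0}]'
python3 -m crank '[{"dx":0,"dy":0,"dz":0.01,"twist":0,"grip":0},{"dx":0,"dy":0,"dz":0.035,"twist":0,"grip":0},{"dx":0,"dy":0,"dz":0.07,"twist":0,"grip":0},{"dx":0,"dy":0,"dz":0.11,"twist":0,"grip":0},{"dx":0,"dy":0,"dz":0.14,"twist":0,"grip":0}]' | egrep 'eef|force|width'
python3 -m crank '[{"dx":0.01,"dy":0.03,"dz":0,"twist":0,"grip":0},{"dx":0.02,"dy":0.06,"dz":0,"twist":0,"grip":0},{"dx":0.03,"dy":0.09,"dz":0,"twist":0,"grip":0},{"dx":0.04,"dy":0.12,"dz":0,"twist":0,"grip":0},{"dx":0.05,"dy":0.15,"dz":0,"twist":0,"grip":0}]' | egrep 'eef'
python3 -m crank '[{"dx":0.01,"dy":0.03,"dz":0,"twist":0,"grip":0},{"dx":0.02,"dy":0.06,"dz":0,"twist":0,"grip":0},{"dx":0.03,"dy":0.09,"dz":0,"twist":0,"grip":0},{"dx":0.04,"dy":0.12,"dz":0,"twist":0,"grip":0},{"dx":0.05,"dy":0.15,"dz":0,"twist":0,"grip":0}]' | egrep 'eef'
python3 find.py .41 -.227 .0316;python3 find.py .555 -.422 .0372; python3 find.py .514 -.228 .016
```

```text
eef_pos: [0.4124, -0.2251, 0.0037]
force: [-0.8, 2.0, 7.1]
gripper_force: 35.0
t: 31.77
eef_pos: [0.4115, -0.225, 0.0029]
ee_rot: [3.141, 0.0, -1.634]
force: [0.5, -0.8, 0.1]
width: 0.0417
gripper_force: 0.0
eef_pos: [0.4119, -0.2253, 0.1458]
force: [1.1, -0.0, 0.4]
width: 0.0434
gripper_force: 0.0
eef_pos: [0.4617, -0.0737, 0.1432]
eef_pos: [0.5117, 0.0765, 0.1429]
top [(array([ 414.5, -229.1]), array([ 29., 122.]), np.float64(86.0))]
side []
[0.51315538 0.07837692 0.14277703] [-0.25657523 -0.76032329  0.40317638] 0.04377946554793232
top [(array([ 559.5, -423. ]), array([ 30., 146.]), np.float64(80.6))]
side [(array([ 564.3, -426.4]), array([ 86., 177.]), np.float64(83.3))]
[0.51140699 0.07563001 0.1424755 ] [ 0.61878254 -0.25766744 -0.50821151] 0.04349880411952652
top [(array([ 512.8, -230.6]), array([ 18., 107.]), np.float64(79.0))]
side [(array([ 477. , -252.8]), array([170., 184.]), np.float64(17.9))]
[0.51116837 0.07445392 0.14274658] [-0.09197181 -0.409973   -0.55039871] 0.04360891070850207
```

All three rollers lie in their rests. Lengths are 96/122/146 mm, angles are within 1.5° of the grooves, and centres are within 3 mm lengthwise. The short bar is where it was.

```bash
python3 -c "
from station import arm;print(arm.job_done())"
```

```text
the job is handed in; nothing more can be done
None
```

I handed the job in with each roller lying released in the V-rest of its own size, centred to within about 3 mm lengthwise by my measurements. The hand-in call returned no verdict; I re-measured only the short bar (not moved), not the long bar or brass block.

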